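Clip the push stick onto its hoop

TASK

Take the wooden push stick out of its block and clip its snap hook onto the bar (its height is not known exactly) of the hoop with the slimmer bar: press it on gently along the line of its mouth until the gate flicks shut behind the bar. Then pull it firmly but gently back the way it went on, holding the pull for a moment so that the bar bears on the shut gate and proves the catch, and leave the stick hanging upright and still from the bar. Never press or pull harder than about 20 N, and leave the other things on the bench where they are.

Things in the scene. Friction and masses are not known exactly. Their poses are not given: they have to be found in the camera images.
- stick: Wooden push stick with a snap hook under its grip, 218 mm tall, 0.15 kg, loose, starting upright in the block's slot. Origin: centre of the blade's foot; z up the stick, x to the side where the hook's mouth opens. Blade 40 (x) x 16 (y) mm, z 0 to 105, with a notched foot; then the hook of 10 mm round aluminium bar in the x-z plane, z 105 to 168; then the grip, z 168 to 218
- stick_crown (a point): Centre of the hook's round crown (inner radius 10 mm), 150 mm above the foot on the stick's axis; axes as the stick. From here the hook's slot, 20 mm wide, slants 45 degrees down to +x to the mouth: the bar goes in when the stick is pushed along its own (+1, 0, -1) direction. The bar meets the crown 4 mm beyond this point; the stick hangs upright with the bar's axis 4 mm above it
- stick_mouth (a point): Point on the slot's centre line 41 mm out from stick_crown (29 mm towards +x, 29 mm down), just outside the gate: where the axis of a 12 mm bar is when it first touches the shut gate. The nose above the mouth flares out a little. After snapping shut and pulling back, the bar bears on the shut gate from inside with its axis about 23 mm out from stick_crown
- stick_grip (a point): Middle of the wooden grip on top of the stick, 195 mm above the foot; grip 26 mm (stick x) by 20 mm (stick y), 50 mm tall; axes as the stick
- gate (a joint): Sprung gate across the hook's mouth, 6 mm round steel, rad: 0 shut against the nose, grows to at most 1.6 as it is pushed in towards the crown, never opens outward. The spring gives 0.09 N m shut, 0.17 wide open: pushing the bar in takes about 5 to 15 N. The gate flicks shut once the bar's axis is within about 5 mm of stick_crown
- holder: Plywood block 100 (x) x 75 (y) x 58 mm tall, fixed to the bench, with a slot 43 (x) x 19 (y) mm, 48 mm deep, in its top in which the stick stands with its axes along the block's; origin: centre of underside
- slim_hoop: Steel hoop fixed to the bench: base plate 60 (x) x 170 (y) x 8 mm, two posts 18 mm thick, 130 mm apart and 198 mm tall, and a level bar 12 mm in diameter along its y between them, clamped in slots in the posts, its axis anywhere from 179 to 191 mm above the bench. Origin: centre of the underside, x across the bar
- slim_hoop_bar (a point): Middle of the posts' slots, 185 mm above the bench: the slim bar's axis is straight above or below it, clamped by up to 6 mm higher or lower. How much this time is not given: find it by feel or by eye. It stays put under the loads of this job. y along the bar (112 mm free between the posts), z up
- thick_hoop: The same hoop but with a bar 28 mm in diameter, too thick for the hook; origin: centre of underside
- glue: Bystander: white glue bottle, 60 mm wide, 160 mm tall
- tape: Bystander: boxy tape measure, 66 x 34 x 60 mm
- square: Bystander: try square, 210 mm long, wooden stock and steel blade, flat
- offcut: Bystander: pale wood offcut 60 x 110 x 35 mm
- sander: Bystander: cork sanding block 70 x 120 x 40 mm
- screwpot: Bystander: steel cup 80 mm wide, 60 mm tall
- pencil: Bystander: flat carpenter's pencil 160 mm long
- driver: Bystander: screwdriver with wooden handle, 220 mm long
Not all that is in view belongs to the job. There is more than one size of the stick; the job needs the larger. Leave any red look-alike of the holder alone.

How it is judged (in metres and radians):
On the way, in this order (a step that is already met when the one before it is completed fails the run):
1. the stick is lifted clear of its block (z of stick in the frame of holder above 0.062 m and contact force between stick and holder below 0.1 N), for 0.1 s.
2. the slim bar presses the gate in (value of joint gate above 0.4 rad and contact force between stick and slim_hoop above 1 N), for 0.05 s.
3. the gate is shut with the slim bar inside the hook (value of joint gate below 0.12 rad and x of stick_crown in the frame of slim_hoop_bar between -0.012 and 0.012 m and z of stick_crown in the frame of slim_hoop_bar between -0.018 and 0.014 m and y of stick_crown in the frame of slim_hoop_bar between -0.05 and 0.05 m), for 0.1 s.
4. the stick is pulled back so that the bar bears on the shut gate with more than 7 N (value of joint gate below 0.15 rad and contact force between stick and slim_hoop above 7 N and z of stick_crown in the frame of slim_hoop_bar between 0.006 and 0.028 m and x of stick_crown in the frame of slim_hoop_bar between -0.024 and 0.024 m), for 0.3 s.
At the end, for the whole second after the job is handed in: The released stick hangs from the slim bar: bar in the crown (stick_crown within 6 mm of its axis across, 14 mm below to 6 mm above slim_hoop_bar, within 50 mm of the bar's middle), gate shut (under 0.12 rad), upright within 0.2 rad, nearly still (under 0.05 m/s, 0.6 rad/s), its weight on the bar (value of joint gate below 0.12 rad and x of stick_crown in the frame of slim_hoop_bar between -0.006 and 0.006 m and z of stick_crown in the frame of slim_hoop_bar between -0.014 and 0.006 m and y of stick_crown in the frame of slim_hoop_bar between -0.05 and 0.05 m and angle between stick's own z axis and vertical below 0.2 rad and linear speed of stick below 0.05 m/s and angular speed of stick below 0.6 rad/s and contact force between stick and slim_hoop above 0.3 N); the robot touches nothing.
It fails at once if the stick or its gate presses on the slim hoop with more than 35 N (all contacts added up) (contact force between stick and slim_hoop above 35 N).
It fails at once if a bystander is moved more than 20 mm (distance of any of glue, tape, square, offcut, sander, screwpot, pencil, driver from where it was at the start of the episode above 0.02 m).
It also fails if it takes over 72 s, if anything falls off the work surface, if the arm or the gripper's body presses on something with over 40 N, if the wrist force passes 120 N, or if a joint passes its speed limit or range.

ROBOT

A 6-joint arm with a two-finger parallel gripper is mounted at the origin on the work surface. World frame = base frame: x ahead of the robot, y to its left, z up, the work surface at z = 0. Lengths are in m, angles in degrees, forces in N, time in s.
With the tool pointing down it reaches from about 0.3 to 0.75 m from the base axis. Payload 8.5 kg.
Tool frame: the origin (TCP) lies at the very end of the fingers, on their centre line; the grasp point (between the pads) lies 19 mm behind it; z points along the fingers, y is the line along which they close (so a half turn about z gives the same grasp; the last joint's range is limited). The gripper opens to 85 mm and grips with 20 to 120 N. Pads are 22 mm wide; open, the fingers measure 114 mm over their backs; the gripper's body (76 mm by 85 mm) begins 54 mm behind the grasp point. The pads swing forward as they close: fully open they stand 13 mm farther back than shut.
Start: joints at [-86.992, 21.807, 74.336, -0, 83.858, -12.336], TCP at [0.146, -0.53, 0.231] pointing down, gripper open.
Joint ranges: [-178.18, 178.18], [-50.72, 133.34], [12.68, 142.11], [-81.47, 261.47], [9.98, 163.14], [-165.26, 165.26]. Speed limits (degrees/s): [136.94, 136.94, 180, 180, 180, 180].

INTERFACE

Orientations are given as a 3x3 rotation matrix whose columns are the frame's x, y, z axes.
In Python, from rig import env gives the robot as it stands.
- The arm moves only by the tool move_arm, never from a script. Its argument "plan" is a list of rows, each a list of 7 numbers: the turn, a rotation vector about the tool's x, y, z in degrees, then the shift along the tool's x, y, z in cm, then the gripper command: -1 is shut, 1 is fully open, values between are in proportion. In form: [[ax, ay, az, tx, ty, tz, jaw], ...]. A call has 1 to 5 rows; each row is the pose to reach, as a shift and turn from the pose commanded when the call began, along the tool's axes at that moment; what a row does not reach only later rows make up. A row lasts 1/10 s, in which the tool goes at most 50 mm and 8.59 degrees, less where a joint would pass 70% of its speed; a pose out of reach is approached as far as the arm can. A call with a gripper value outside its range is refused whole. The fingers move at their own pace and stop on an object; "squeeze" is the grip in N (left out, the last holds). Time passes only in rows, so rows that repeat a pose let the fingers close. It gives the time, the measured TCP pose, the force, the opening and the grip force at its end, in the units of the state.
- env.observe(): the state, without advancing time (a new reading comes with each control period).
- env.get_image(name): name is "scene" or "top"; returns a dict with "color" (480x640x3 uint8, red, green, blue), "fov_y" (degrees; the focal length in pixels is half the picture's height over the tangent of half this angle, whatever the lens; pixels are square), "cx", "cy" (the principal point, pixels), "R" (3x3) and "t" (3): a world point X has camera coordinates R X + t. Camera axes: x right, y down, z forward; pixel columns grow to the right and rows downward; lengths in m; the calibration is good to about 2 mm. A picture is of the moment at which its call begins. There is no depth.
- env.close_job(): hands the job in; it is judged then, once.
Trained networks look in a picture, given as the dict that the camera call returned (one of the last four; its "shot" number tells which), for a name from the list of things; names that differ only in an ending like _2 or _b are one class to them, and where a whole thing is asked for, a point or a joint stands for the part that bears it (a point fixed in the world has none). Each returns a list of dicts, best first, with "conf" (0 to 1); they miss things now and then, are a little off and sometimes report something else, mostly with a low value. They report only what shows in the picture. A call takes as long as a camera call. They do not tell look-alikes from the thing itself.
- env.outline_of(target, picture): "mask" (480x640 bool, what is visible of it) and "bbox" ([centre column, centre row, width, height] in pixels, round what is visible of it).
- env.tip_of(target, picture): "pixel" ([column, row] in pixels: a listed point, or the origin of a listed thing).
The state is a dict: "time_s": time; "q": joint angles; "qvel": joint speeds; "joint_efforts": joint torques, N m; "position": TCP position; "tool_rot": TCP orientation; "ft_force": force on the tool from outside, world axes, zero at the start; "wrist_torque": the same for the moment, N m; "grip_width": finger opening in m; "gripper_force": force on a finger pad.
Only numpy, scipy, OpenCV 4.12 (cv2) and the standard library are available. Lean on these libraries where they do the work, as an engineer would, in place of code of your own. Each camera call takes 0.05 s, during which the arm holds its last target. There are 200 camera calls.

## Working session

There is one attempt and no reset: what is moved stays moved. The work goes in short steps, Python scripts to look and compute and a tool call to move; the robot and the scene stay as the last step left them, time stands still between calls to the robot, and variables do not carry over. Pictures are saved under pics/ and viewed, at most 10 in all, crops included, and the job is handed in when it is done.

Besides the shell and the picture viewer there is one more tool, called after "Call:" in YAML: its name, and indented under it one key for each argument. move_arm: Moves the arm, as the interface text tells. Its arguments: {"type":"object","properties":{"plan":{"type":"array"},"squeeze":{"type":"number"}},"required":["plan"]}

```bash
mkdir -p pics; ls
cat > h.py <<'E'
import numpy as np, cv2
from rig import env
def K(p):
    f=240/np.tan(np.radians(p["fov_y"])/2); return f
def ray(p,px):
    R=np.array(p["R"]);t=np.array(p["t"]);f=K(p)
    d=R.T@np.array([(px[0]-p["cx"])/f,(px[1]-p["cy"])/f,1]); return -R.T@t,d
def atz(p,px,z):
    c,d=ray(p,px); return c+d*(z-c[2])/d[2]
def proj(p,X):
    c=np.array(p["R"])@np.array(X)+np.array(p["t"]);f=K(p); return np.array([f*c[0]/c[2]+p["cx"],f*c[1]/c[2]+p["cy"]])
def tri(l):
    A=np.zeros((3,3));b=np.zeros(3)
    for p,px in l:
        c,d=ray(p,px);d=d/np.linalg.norm(d);M=np.eye(3)-np.outer(d,d);A+=M;b+=M@c
    return np.linalg.solve(A,b)
def save(p,n): cv2.imwrite("pics/"+n+".png",p["color"][:,:,::-1])
np.set_printoptions(precision=4,suppress=True)
E
python3 - <<'E'
from h import *
ps={n:env.get_image(n) for n in("scene","top")}
for n,p in ps.items():
    save(p,n+"0"); print(n,p["fov_y"],-np.array(p["R"]).T@p["t"],np.array(p["R"])[2])
    for t in["stick","stick_crown","stick_grip","stick_mouth","holder","slim_hoop","slim_hoop_bar","thick_hoop"]:
        print(t,[(np.round(d["pixel"],1).tolist(),round(d["conf"],2)) for d in env.tip_of(t,p)[:4]],[(np.round(d["bbox"]).tolist(),round(d["conf"],2)) for d in env.outline_of(t,p)[:3]])
print(env.observe())
E
```

```text
pics
scene 53.07994154751329 [ 1.2581 -0.3378  0.9679] [-0.6319  0.308  -0.7112]
stick [([205.5, 335.8], 0.78), ([153.6, 348.4], 0.71)] [([142.0, 326.0, 29.0, 46.0], 0.97), ([194.0, 306.0, 28.0, 65.0], 0.68)]
stick_crown [([197.2, 295.2], 0.97), ([137.4, 319.2], 0.56), ([419.4, 203.0], 0.37)] [([143.0, 328.0, 34.0, 44.0], 0.69), ([197.0, 302.0, 25.0, 63.0], 0.56)]
stick_grip [([190.7, 285.1], 0.97), ([136.6, 312.1], 0.8), ([349.0, 230.0], 0.67)] [([197.0, 300.0, 24.0, 53.0], 0.83), ([142.0, 328.0, 29.0, 46.0], 0.75)]
stick_mouth [([149.3, 328.8], 0.85), ([197.6, 316.7], 0.64)] [([142.0, 325.0, 31.0, 46.0], 0.78), ([195.0, 303.0, 26.0, 62.0], 0.76)]
holder [([206.5, 336.9], 0.94), ([268.9, 307.8], 0.81)] [([207.0, 332.0, 47.0, 54.0], 0.57)]
slim_hoop [([411.2, 253.2], 0.95)] [([418.0, 228.0, 76.0, 74.0], 0.72)]
slim_hoop_bar [([424.1, 201.5], 0.89)] [([418.0, 228.0, 67.0, 72.0], 0.97)]
thick_hoop [([344.0, 291.0], 0.68)] [([346.0, 270.0, 77.0, 72.0], 0.7)]
top 43.29264290262463 [0.4126 0.0025 1.764 ] [ 0.087  -0.0122 -0.9961]
stick [([422.5, 255.4], 0.53), ([469.9, 265.6], 0.53)] [([4
[... 873 characters left out ...]
8), ([424.8, 254.4], 0.18)] [([214.0, 258.0, 75.0, 37.0], 0.83)]
thick_hoop [([300.4, 246.5], 0.73), ([435.4, 205.7], 0.66)] []
{'time_s': 1.7, 'q': array([-86.9923,  21.8077,  74.3356,   0.001 ,  83.8571, -12.3353]), 'qvel': array([ 0.0461, -0.007 , -0.007 , -0.0125, -0.002 , -0.0722]), 'joint_efforts': array([  0.0002, -44.8328, -23.1463,  -0.0002,   0.0006,  -0.    ]), 'position': array([ 0.1455, -0.5304,  0.2313]), 'tool_rot': array([[ 0.9644,  0.2646,  0.    ],
       [ 0.2646, -0.9644,  0.    ],
       [ 0.    , -0.    , -1.    ]]), 'ft_force': array([ 0.3588, -0.1385, -0.6308]), 'wrist_torque': array([-0.0063, -0.0134,  0.0328]), 'gripper_force': 0.0, 'grip_width': 0.0851665916816051}
```

View pictures.

Run:
```python
import cv2,numpy as np
a=cv2.imread("pics/scene0.png")[150:400,100:500];b=cv2.imread("pics/top0.png")[150:350,150:550]
cv2.imwrite("pics/s1.png",cv2.resize(a,(800,500),interpolation=3)); cv2.imwrite("pics/t1.png",cv2.resize(b,(800,400),interpolation=3))
```

```text
(no output)
```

View pics/s1.png

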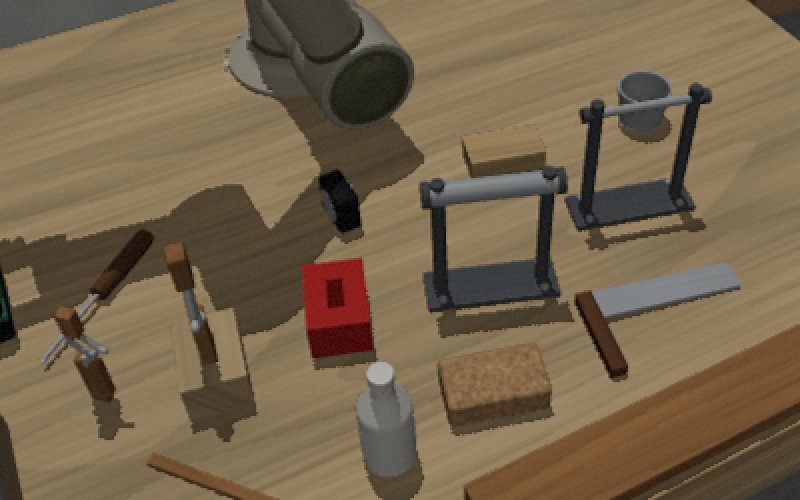

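View pics/t1.png

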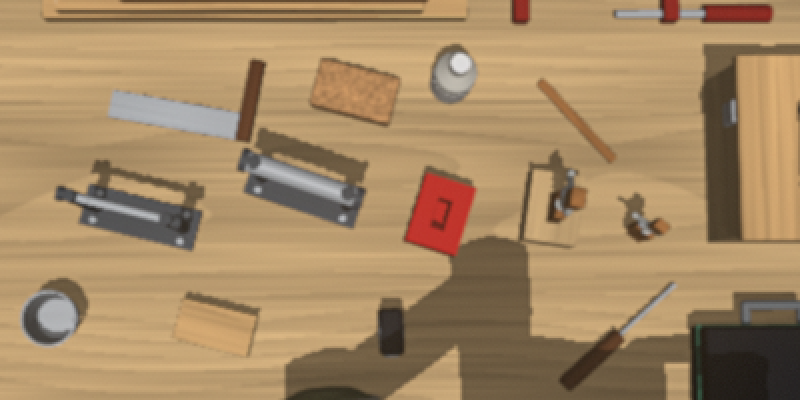

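The candidates for the stick in the scene picture are the larger one in the plywood block (190,285), the smaller loose one (137,315), and a red look-alike of the block at (268,308). I choose the one in the plywood block. The slim hoop is at (418,228) and the thick hoop at (346,270). The mouth points towards the camera (world +x).

Run:
```python
from h import *
ps={n:env.get_image(n) for n in("scene","top")}
s,t=ps["scene"],ps["top"]
print("grip tri",tri([(s,(190.7,285.1)),(t,(438.3,247.4))]),"z.205:",atz(s,(190.7,285.1),.205),atz(t,(438.3,247.4),.205))
print("crown tri",tri([(s,(197.2,295.2)),(t,(434.4,252.2))]),atz(s,(197.2,295.2),.16),atz(t,(434.4,252.2),.16))
print("mouth",atz(s,(197.6,316.7),.131),atz(t,(429.4,241.2),.131))
print("holder",atz(s,(206.5,336.9),0),atz(t,(422.7,255.5),0))
print("hoop",atz(s,(411.2,253.2),0),atz(t,(220.4,256.9),0),"bar",atz(s,(424.1,201.5),.185),atz(t,(209.3,254.5),.185))
c=[]
for n,(x0,y0,x1,y1) in {"scene":(370,180,470,275),"top":(165,225,265,285)}.items():
    c.append(cv2.resize(ps[n]["color"][y0:y1,x0:x1,::-1],None,fx=5,fy=5,interpolation=3)[:,:500])
v=np.vstack(c);print(v.shape)
c2=[]
for n,(x0,y0,x1,y1) in {"scene":(160,260,240,370),"top":(400,225,480,285)}.items():
    c2.append(cv2.resize(ps[n]["color"][y0:y1,x0:x1,::-1],None,fx=5,fy=5,interpolation=3))
cv2.imwrite("pics/c1.png",cv2.resize(v,None,fx=.77,fy=.77))
m=np.zeros((550,800,3),np.uint8);m[:550,:400]=c2[0];m[:300,400:800]=c2[1];cv2.imwrite("pics/c2.png",m)
```

```text
grip tri [ 0.5529 -0.3096  0.2038] z.205: [ 0.5545 -0.3084  0.205 ] [ 0.5525 -0.3107  0.205 ]
crown tri [ 0.5447 -0.3056  0.1586] [ 0.5473 -0.302   0.16  ] [ 0.5437 -0.309   0.16  ]
mouth [ 0.5797 -0.3167  0.131 ] [ 0.5761 -0.3016  0.131 ]
holder [ 0.5414 -0.3113  0.    ] [ 0.5472 -0.3055  0.    ]
hoop [0.5381 0.276  0.    ] [0.5454 0.2862 0.    ] bar [0.5417 0.2877 0.185 ] [0.5378 0.2855 0.185 ]
(775, 500, 3)
```

View pics/c1.png

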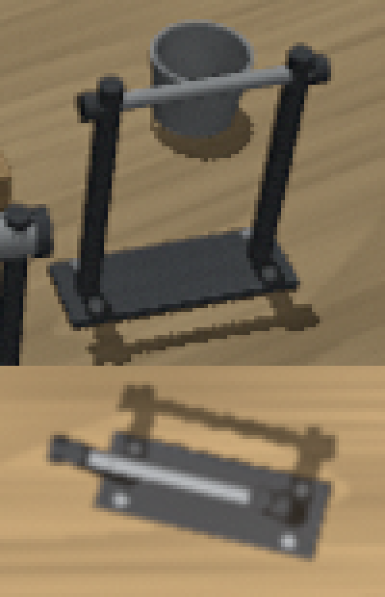

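View pics/c2.png

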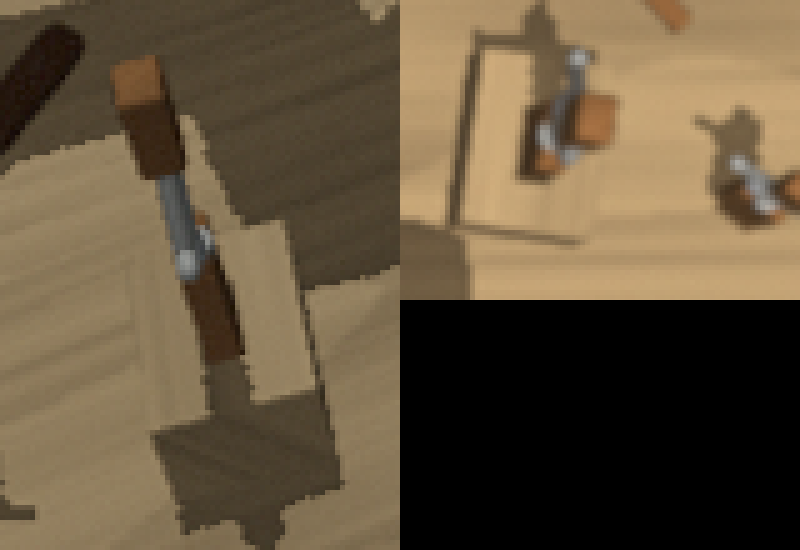

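The crops confirm it: the larger stick stands in the plywood block with its nose towards +x, at top pixel (436,237). The slim bar runs through top pixels (187,250)–(229,259) and scene pixels (402,206)–(445,200).

```bash
cat > m.py <<'E'
from h import *
s=env.get_image("scene");t=env.get_image("top")
A=lambda p,px,z:atz(p,px,z)
for n,p,l in(("top",t,[(195.6,242.3),(250.7,255.3),(246.3,274.7),(190.2,261.7)]),("sc",s,[(383.5,248.3),(447.1,254.0),(389.5,264.4)])):
    P=np.array([A(p,q,.008) for q in l]);print(n,P[:,:2].round(4).tolist(),P.mean(0))
    print([ (np.linalg.norm(P[i+1]-P[i]).round(3),np.degrees(np.arctan2(*(P[i+1]-P[i])[1::-1])).round(1)) for i in range(len(P)-1)])
H=[A(t,q,.058) for q in((416,232),(411,270),(436,273))];print("holder",H,np.degrees(np.arctan2(*(H[0]-H[1])[1::-1])),np.degrees(np.arctan2(*(H[2]-H[1])[1::-1])))
# bar line = intersection of the two view planes
def pl(p,a,b):
    c,d=ray(p,a);_,e=ray(p,b);n=np.cross(d,e);n/=np.linalg.norm(n);return n,n@c
n1,d1=pl(s,(401.7,205.7),(445.3,199.7));n2,d2=pl(t,(187.1,249.8),(229.4,258.6))
u=np.cross(n1,n2);u/=np.linalg.norm(u)
X=np.linalg.lstsq(np.array([n1,n2,[0,1,0]]),np.array([d1,d2,.286]),rcond=None)[0];print("bar",X,u,np.degrees(np.arctan2(u[1],u[0])))
B=[A(t,q,.185) for q in((187.1,249.8),(229.4,258.6))];print("bar at z .185 top",B,np.degrees(np.arctan2(*(B[0]-B[1])[1::-1])))
B=[A(s,q,.185) for q in((401.7,205.7),(445.3,199.7))];print("bar at z .185 scene",B,np.degrees(np.arctan2(*(B[1]-B[0])[1::-1])))
E
python3 m.py
```

```text
top [[0.5876, 0.3574], [0.5491, 0.1971], [0.4927, 0.2095], [0.5311, 0.3723]] [0.5401 0.2841 0.008 ]
[(np.float64(0.165), np.float64(-103.5)), (np.float64(0.058), np.float64(167.6)), (np.float64(0.167), np.float64(76.7))]
sc [[0.4926, 0.2136], [0.5923, 0.3559], [0.5517, 0.196]] [0.5455 0.2552 0.008 ]
[(np.float64(0.174), np.float64(55.0)), (np.float64(0.165), np.float64(-104.2))]
holder [array([ 0.6099, -0.2776,  0.058 ]), array([ 0.5018, -0.2615,  0.058 ]), array([ 0.493 , -0.3322,  0.058 ])] -8.469702823336034 -97.08131486545727
bar [0.5384 0.286  0.1788] [ 0.2099  0.9755 -0.0655] 77.85636915135477
bar at z .185 top [array([0.5504, 0.3435, 0.185 ]), array([0.5269, 0.233 , 0.185 ])] 78.00854479311985
bar at z .185 scene [array([0.529 , 0.2295, 0.185 ]), array([0.5608, 0.3385, 0.185 ])] 73.72772324066267
```

Call:
move_arm:
  plan:
    - [0,0,-8,4,-1,-2,1]
    - [0,0,-16,9,-2,-4,1]
    - [0,0,-24,13.5,-3,-6,1]
    - [0,0,-32,18,-4,-6,1]
    - [0,0,-40,22,-5,-6,1]

```text
time_s: 2.4
position: [0.3464, -0.4227, 0.2922]
tool_rot: [[0.563, 0.826, 0.001], [0.826, -0.563, -0.002], [-0.001, 0.002, -1.0]]
ft_force: [0.4, -0.7, 0.7]
grip_width: 0.0857
gripper_force: 0.0
```

```bash
cat > w.py <<'E'
from h import *
import sys
# target TCP x y z, yaw of tool y -> needed row
o=env.observe();R=o["tool_rot"];x,y,z,yaw=map(float,sys.argv[1:5])
from scipy.spatial.transform import Rotation as Ro
yv=np.array([np.cos(np.radians(yaw)),np.sin(np.radians(yaw)),0]);zv=np.array([0,0,-1.]);T=np.column_stack([np.cross(yv,zv),yv,zv])
print("pos",o["position"],"f",o["ft_force"],"q",o["q"],"t",o["time_s"],"w",o["grip_width"],o["gripper_force"])
print("turn",Ro.from_matrix(R.T@T).as_rotvec(degrees=True),"shift cm",R.T@(np.array([x,y,z])-o["position"])*100)
E
python3 w.py .55 -.308 .27 -7.5
```

```text
pos [ 0.3464 -0.4227  0.2922] f [ 0.3907 -0.7243  0.6658] q [-63.087   19.3745  68.036    0.0128  92.4819 -28.7897] t 2.4 w 0.08571721753160165 0.0
turn [  0.0891   0.0634 -26.7967] shift cm [20.9516 10.3489  2.2272]
```

Call:
move_arm:
  plan:
    - [0,0,-7,4.2,2,0,1]
    - [0,0,-14,8.4,4.1,0,1]
    - [0,0,-21,12.6,6.2,0,1]
    - [0,0,-27,16.8,8.3,0,1]
    - [0,0,-27,20.9,10.3,0,1]

```text
time_s: 2.9
position: [0.5497, -0.3093, 0.2913]
tool_rot: [[0.13, 0.992, 0.0], [0.992, -0.13, -0.0], [-0.0, 0.0, -1.0]]
ft_force: [0.2, -0.2, -0.9]
grip_width: 0.0855
gripper_force: 0.0
```

Call:
move_arm:
  plan:
    - [0,0,0,0,0,1,1]
    - [0,0,0,0,0,1,1]

```text
time_s: 3.1
position: [0.5482, -0.3098, 0.2795]
tool_rot: [[0.132, 0.991, -0.003], [0.991, -0.132, 0.002], [0.001, -0.003, -1.0]]
ft_force: [0.0, 0.0, -0.6]
grip_width: 0.0855
gripper_force: 0.0
```

```bash
python3 w.py .55 -.308 .187 -7.5
python3 - <<'E'
from h import *
s=env.get_image("scene");t=env.get_image("top")
o=env.observe();print("tcp px",proj(s,o["position"]),proj(t,o["position"]), "stick grip top exp",proj(s,[.55,-.308,.228]),proj(t,[.55,-.308,.228]))
a=cv2.resize(s["color"][220:370,140:270,::-1],None,fx=4,fy=4,interpolation=3)
cv2.imwrite("pics/a.png",a)
E
```

```text
pos [ 0.5482 -0.3098  0.2795] f [ 0.0413  0.0382 -0.6274] q [-40.2207  28.875   54.7457  -0.0149  96.5574 -32.6572] t 3.1 w 0.08553142501616114 0.0
turn [-0.1579 -0.0837 -0.0652] shift cm [0.1893 0.1802 9.254 ]
tcp px [179.973  258.1708] [444.6676 246.7167] stick grip top exp [187.8706 276.2831] [439.0593 247.5637]
```

View pics/a.png

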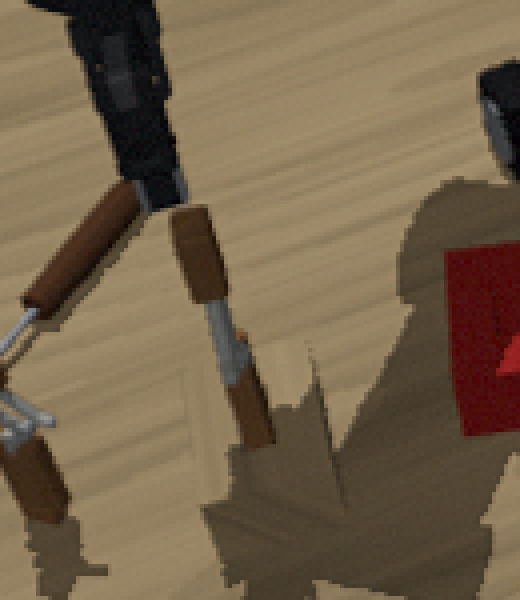

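The view shows the grip's top at scene pixel (188,275), against an expected (188,276). The open fingers straddle it, with the front finger at (179,268). The fit is good, so I go down.

Call:
move_arm:
  plan:
    - [0,0,0,0.2,0.2,2,1]
    - [0,0,0,0.2,0.2,4,1]
    - [0,0,0,0.2,0.2,6,1]
    - [0,0,0,0.2,0.2,8,1]
    - [0,0,0,0.2,0.2,9,1]

```text
time_s: 3.7
position: [0.549, -0.3097, 0.1903]
tool_rot: [[0.135, 0.991, -0.001], [0.991, -0.135, 0.001], [0.001, -0.001, -1.0]]
ft_force: [1.3, 0.4, 0.5]
grip_width: 0.0852
gripper_force: 0.0
```

Call:
move_arm:
  plan:
    - [0,0,0,0,0,0,0.2]
    - [0,0,0,0,0,0,-0.1]
    - [0,0,0,0,0,0,-0.2]
    - [0,0,0,0,0,0,-0.25]
    - [0,0,0,0,0,0,-0.3]
  squeeze: 20

```text
time_s: 4.2
position: [0.5504, -0.309, 0.1919]
tool_rot: [[0.133, 0.991, 0.001], [0.991, -0.133, -0.001], [-0.0, 0.001, -1.0]]
ft_force: [-0.5, 0.7, 0.1]
grip_width: 0.0299
gripper_force: 0.0
```

Call:
move_arm:
  plan:
    - [0,0,0,0,0,0.4,-0.3]
    - [0,0,0,0,0,0.4,-0.4]
    - [0,0,0,0,0,0.4,-0.6]
    - [0,0,0,0,0,0.4,-0.8]
    - [0,0,0,0,0,0.4,-1]
  squeeze: 20

```text
time_s: 4.7
position: [0.5502, -0.3088, 0.1871]
tool_rot: [[0.133, 0.991, -0.0], [0.991, -0.133, 0.0], [0.0, -0.0, -1.0]]
ft_force: [-0.3, 0.5, -2.0]
grip_width: 0.026
gripper_force: 23.1
```

Call:
move_arm:
  plan:
    - [0,0,0,0,0,0,-1]
    - [0,0,0,0,0,0,-1]
    - [0,0,0,0,0,0,-1]
  squeeze: 100

```text
time_s: 5.0
position: [0.5502, -0.3088, 0.1872]
tool_rot: [[0.133, 0.991, -0.0], [0.991, -0.133, 0.0], [0.0, -0.0, -1.0]]
ft_force: [-1.5, 0.5, -1.3]
grip_width: 0.0249
gripper_force: 98.0
```

Call:
move_arm:
  plan:
    - [0,0,0,0,0,-0.5,-1]
    - [0,0,0,0,0,-1.5,-1]
    - [0,0,0,0,0,-2.5,-1]
    - [0,0,0,0,0,-3.5,-1]
    - [0,0,0,0,0,-4.5,-1]

```text
time_s: 5.5
position: [0.5504, -0.309, 0.2337]
tool_rot: [[0.133, 0.991, 0.001], [0.991, -0.133, -0.001], [-0.001, 0.001, -1.0]]
ft_force: [0.3, 0.1, -1.2]
grip_width: 0.0251
gripper_force: 98.1
```

Call:
move_arm:
  plan:
    - [0,0,0,0,0,-2,-1]
    - [0,0,0,0,0,-4,-1]
    - [0,0,0,0,0,-6,-1]
    - [0,0,0,0,0,-8,-1]
    - [0,0,0,0,0,-10,-1]

```text
time_s: 6.0
position: [0.5502, -0.3088, 0.3339]
tool_rot: [[0.133, 0.991, 0.001], [0.991, -0.133, -0.0], [-0.0, 0.001, -1.0]]
ft_force: [0.6, 0.5, -2.1]
grip_width: 0.0248
gripper_force: 98.2
```

Call:
move_arm:
  plan:
    - [0,0,0,0,0,-1,-1]
    - [0,0,0,0,0,-1,-1]

```text
time_s: 6.2
position: [0.5505, -0.309, 0.3439]
tool_rot: [[0.133, 0.991, 0.002], [0.991, -0.133, -0.002], [-0.002, 0.003, -1.0]]
ft_force: [-0.6, 0.1, -1.5]
grip_width: 0.0249
gripper_force: 98.4
```

Call:
move_arm:
  plan:
    - [0,0,0,0,0,-2,-1]
    - [0,0,0,0,0,-4,-1]
    - [0,0,0,0,0,-6,-1]
    - [0,0,1,2,0,-8,-1]
    - [0,0,2,5,-1,-9,-1]

```text
time_s: 6.7
position: [0.5475, -0.2588, 0.4315]
tool_rot: [[0.17, 0.985, -0.001], [0.985, -0.17, 0.001], [0.001, -0.001, -1.0]]
ft_force: [0.4, -0.2, -1.6]
grip_width: 0.0251
gripper_force: 98.9
```

Call:
move_arm:
  plan:
    - [0,0,0,4.5,-1,0,-1]
    - [0,0,0,9,-2,0,-1]
    - [0,0,0,13.5,-3,0,-1]
    - [0,0,0,18,-4,0,-1]
    - [0,0,0,22,-5,0,-1]

```text
time_s: 7.2
position: [0.5341, -0.0306, 0.4314]
tool_rot: [[0.167, 0.986, -0.001], [0.986, -0.167, 0.001], [0.0, -0.002, -1.0]]
ft_force: [-0.0, -0.4, -1.3]
grip_width: 0.0249
gripper_force: 98.6
```

Call:
move_arm:
  plan:
    - [0,0,0,4,-1,0,-1]
    - [0,0,0,8,-2,0,-1]
    - [0,0,0,12,-3,0,-1]
    - [0,0,0,16,-4,0,-1]
    - [0,0,0,20,-5,0,-1]

```text
time_s: 7.7
position: [0.5184, 0.1745, 0.4314]
tool_rot: [[0.168, 0.986, -0.002], [0.986, -0.168, -0.0], [-0.0, -0.002, -1.0]]
ft_force: [1.0, -0.3, -1.5]
grip_width: 0.0249
gripper_force: 98.6
```

```bash
python3 w.py .489 .2974 .434 -13.5
```

```text
pos [0.5184 0.1745 0.4314] f [ 0.9728 -0.312  -1.5312] q [  6.1969  18.7314  47.0291   0.0005 114.3355  15.8559] t 7.7 w 0.02487737003655793 98.6311948299408
turn [-0.0916  0.0288  3.8412] shift cm [11.6242 -4.9614 -0.2617]
```

Call:
move_arm:
  plan:
    - [0,0,2,4,-2,0,-1]
    - [0,0,4,8,-4,0,-1]
    - [0,0,4,11.5,-5,0,-1]
    - [0,0,4,11.5,-5,4,-1]
    - [0,0,4,11.5,-5,8,-1]

```text
time_s: 8.2
position: [0.4884, 0.2958, 0.3505]
tool_rot: [[0.234, 0.972, 0.001], [0.972, -0.234, 0.0], [0.0, 0.001, -1.0]]
ft_force: [1.3, -0.4, -2.4]
grip_width: 0.0248
gripper_force: 98.8
```

Call:
move_arm:
  plan:
    - [0,0,0,0,0,3,-1]
    - [0,0,0,0,0,6,-1]
    - [0,0,0,0,0,7,-1]
    - [0,0,0,0,0,7,-1]
    - [0,0,0,0,0,7,-1]

```text
time_s: 8.7
position: [0.4893, 0.2947, 0.2835]
tool_rot: [[0.236, 0.972, 0.002], [0.972, -0.236, 0.001], [0.001, 0.002, -1.0]]
ft_force: [0.5, 0.1, -0.6]
grip_width: 0.0249
gripper_force: 98.7
```

```bash
python3 w.py .489 .2974 .265 -13.5
python3 - <<'E'
from h import *
s=env.get_image("scene");t=env.get_image("top")
o=env.observe();P=o["position"];y=o["tool_rot"][:,1]
cr=P+[0,0,-.027];no=cr+.029*y+[0,0,-.029]
for n,p in(("s",s),("t",t)):
    print(n,"crown exp",proj(p,cr),"mouth exp",proj(p,no))
    for k in("stick_crown","stick_mouth","slim_hoop_bar"): print(k,[(np.round(d["pixel"],1).tolist(),round(d["conf"],2)) for d in env.tip_of(k,p)[:3]])
a=cv2.resize(s["color"][160:285,360:480,::-1],None,fx=4,fy=4,interpolation=3)
b=cv2.resize(t["color"][215:300,165:265,::-1],None,fx=3,fy=3,interpolation=3)
m=np.zeros((500,800,3),np.uint8);m[:,:480]=a;m[:255,490:790]=b
cv2.imwrite("pics/b.png",m)
E
```

```text
pos [0.4893 0.2947 0.2835] f [ 0.5168  0.0798 -0.6279] q [19.1873 22.2347 65.0417  0.0017 92.6181 32.8483] t 8.7 w 0.024853589511255606 98.71804118156433
turn [ 0.0879 -0.0586 -0.1609] shift cm [ 0.2522 -0.0994  1.855 ]
s crown exp [417.9167 166.1714] mouth exp [420.7427 182.5449]
stick_crown [([418.5, 166.4], 0.91), ([350.5, 229.0], 0.48)]
stick_mouth [([418.5, 184.5], 0.87)]
slim_hoop_bar [([422.2, 200.8], 0.77), ([410.9, 252.6], 0.46)]
t crown exp [200.1835 271.6537] mouth exp [205.2398 261.1237]
stick_crown [([479.1, 265.3], 0.76), ([201.1, 274.4], 0.36), ([425.6, 254.0], 0.25)]
stick_mouth [([467.8, 259.9], 0.61), ([201.3, 261.6], 0.36)]
slim_hoop_bar [([211.2, 254.5], 0.96)]
```

View pics/b.png

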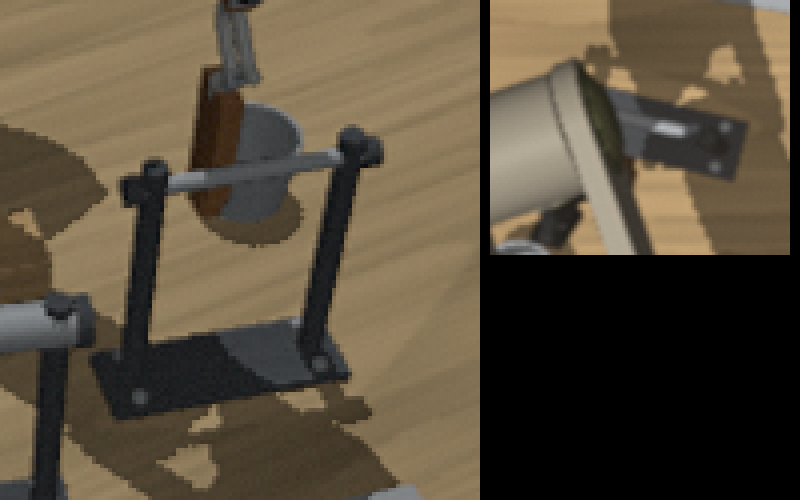

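The stick hangs true in the gripper, with its crown at scene pixel (418,166) as expected. The bar runs (402,206)–(445,199), which puts its height at about 0.180 m. I go onto the mouth line and then in small steps along it.

Call:
move_arm:
  plan:
    - [0,0,0,0.2,0,1.2,-1]
    - [0,0,0,0.2,0,2.4,-1]
    - [0,0,0,0.2,0.5,2.9,-1]
    - [0,0,0,0.2,1,3.4,-1]
    - [0,0,0,0.2,1.5,3.9,-1]

```text
time_s: 9.6
position: [0.5046, 0.2929, 0.243]
tool_rot: [[0.236, 0.972, 0.0], [0.972, -0.236, 0.0], [0.0, 0.0, -1.0]]
ft_force: [-0.1, -0.3, -1.0]
grip_width: 0.0251
gripper_force: 98.6
```

Call:
move_arm:
  plan:
    - [0,0,0,0,0.15,0.15,-1]
    - [0,0,0,0,0.3,0.3,-1]
    - [0,0,0,0,0.4,0.4,-1]
    - [0,0,0,0,0.5,0.5,-1]
    - [0,0,0,0,0.5,0.5,-1]

```text
time_s: 10.1
position: [0.5088, 0.2918, 0.2383]
tool_rot: [[0.236, 0.972, 0.0], [0.972, -0.236, 0.0], [0.0, 0.0, -1.0]]
ft_force: [0.9, 0.0, -1.2]
grip_width: 0.0248
gripper_force: 98.6
```

```bash
cat > r.py <<'E'
from h import *
o=env.observe();P=o["position"];y=o["tool_rot"][:,1]
c=P+[0,0,-.027]-np.array([.5405,.2845,.180]);h=np.array([.972,-.233])
f=o["ft_force"];fx=f[:2]@h
print("t",o["time_s"],"crown rel x,z mm",1e3*c[:2]@h,1e3*c[2],"y",1e3*c[:2]@[.233,.972],"fx fz",fx,f[2],"along",(fx-f[2])/2**.5,"perp(up-fwd)",(fx+f[2])/2**.5,"tq",o["wrist_torque"],"Rz",o["tool_rot"][:,2])
E
python3 r.py
```

```text
t 10.1 crown rel x,z mm -32.473511680119 31.343494800760013 y -0.28898837438840985 fx fz 0.879944749077794 -1.1816198889909113 along 1.4577463354327718 perp(up-fwd) -0.21331653714796575 tq [-0.0046  0.0078 -0.0221] Rz [ 0.0001  0.     -1.    ]
```

Run:
```python
from h import *
s=env.get_image("scene")
a=cv2.resize(s["color"][160:230,385:465,::-1],None,fx=8,fy=8,interpolation=3)
cv2.imwrite("pics/d.png",a)
```

```text
(no output)
```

View pics/d.png

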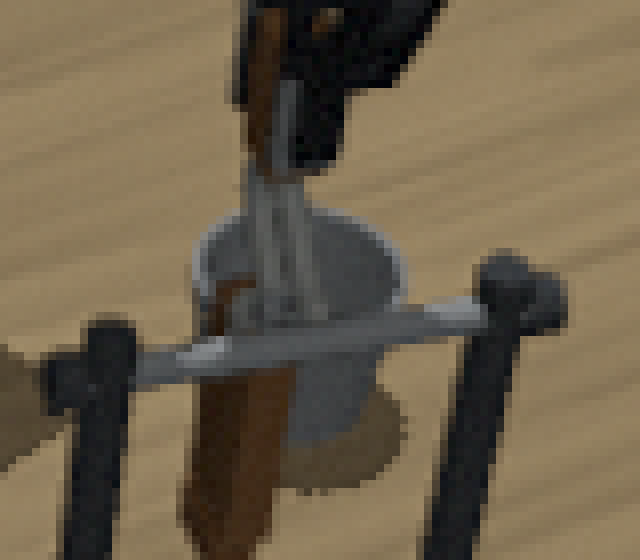

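Call:
move_arm:
  plan:
    - [0,0,0,0,0.1,0.1,-1]
    - [0,0,0,0,0.2,0.2,-1]
    - [0,0,0,0,0.3,0.3,-1]
    - [0,0,0,0,0.3,0.3,-1]

```text
time_s: 10.55
position: [0.5115, 0.2912, 0.2356]
tool_rot: [[0.236, 0.972, -0.0], [0.972, -0.236, 0.0], [0.0, -0.0, -1.0]]
ft_force: [-2.5, 0.7, 0.7]
grip_width: 0.0248
gripper_force: 99.3
```

```bash
python3 r.py
```

```text
t 10.55 crown rel x,z mm -29.71671503888973 28.57587502838757 y -0.22727864232672257 fx fz -2.639190358893139 0.681166557629532 along -2.3478468916328357 perp(up-fwd) -1.3845319075981573 tq [0.055  0.3792 0.0336] Rz [-0.0003  0.0003 -1.    ]
```

The hook's front sits at the bar, near (416,200), and first contact came 41 mm out, as it should. I press on gently.

Call:
move_arm:
  plan:
    - [0,0,0,0,0.1,0.1,-1]
    - [0,0,0,0,0.15,0.15,-1]
    - [0,0,0,0,0.2,0.2,-1]
    - [0,0,0,0,0.2,0.2,-1]

```text
time_s: 10.95
position: [0.5131, 0.2908, 0.2336]
tool_rot: [[0.236, 0.972, -0.001], [0.972, -0.236, 0.0], [0.0, -0.001, -1.0]]
ft_force: [-5.3, 1.0, 4.1]
grip_width: 0.025
gripper_force: 99.5
```

```bash
python3 r.py
```

```text
t 10.95 crown rel x,z mm -28.07302431201831 26.559832275690866 y -0.2441024944416883 fx fz -5.34926867416373 4.077416691133117 along -6.665673145913388 perp(up-fwd) -0.8993351618665036 tq [0.1641 1.0356 0.044 ] Rz [-0.001   0.0004 -1.    ]
```

Call:
move_arm:
  plan:
    - [0,0,0,0,0.1,0.1,-1]
    - [0,0,0,0,0.2,0.2,-1]
    - [0,0,0,0,0.3,0.3,-1]
    - [0,0,0,0,0.3,0.3,-1]

```text
time_s: 11.35
position: [0.5156, 0.2903, 0.2305]
tool_rot: [[0.236, 0.972, -0.002], [0.972, -0.236, 0.001], [0.0, -0.002, -1.0]]
ft_force: [-8.1, 1.7, 3.7]
grip_width: 0.0248
gripper_force: 99.4
```

```bash
python3 r.py
```

```text
t 11.35 crown rel x,z mm -25.60273933882984 23.452519587954164 y -0.12504982644039142 fx fz -8.27401895787073 3.739056302421999 along -8.494526979457339 perp(up-fwd) -3.20670284609555 tq [0.4191 1.574  0.0252] Rz [-0.0023  0.0008 -1.    ]
```

Call:
move_arm:
  plan:
    - [0,0,0,0,0.1,0.1,-1]
    - [0,0,0,0,0.2,0.2,-1]
    - [0,0,0,0,0.3,0.3,-1]
    - [0,0,0,0,0.4,0.4,-1]

```text
time_s: 11.75
position: [0.5188, 0.2896, 0.2261]
tool_rot: [[0.235, 0.972, -0.004], [0.972, -0.235, 0.001], [-0.0, -0.004, -1.0]]
ft_force: [-9.0, 1.6, 3.3]
grip_width: 0.025
gripper_force: 99.2
```

```bash
python3 r.py
```

```text
t 11.75 crown rel x,z mm -22.314545826820098 19.11033225623443 y -0.11723327873578704 fx fz -9.088160524078353 3.342853813145758 along -8.790054534878363 perp(up-fwd) -4.062545335297017 tq [0.5425 1.9995 0.0421] Rz [-0.0042  0.0008 -1.    ]
```

Call:
move_arm:
  plan:
    - [0,0,0,0,0.1,0.1,-1]
    - [0,0,0,0,0.2,0.2,-1]
    - [0,0,0,0,0.3,0.3,-1]
    - [0,0,0,0,0.4,0.4,-1]
    - [0,0,0,0,0.5,0.5,-1]

```text
time_s: 12.25
position: [0.5234, 0.2883, 0.2204]
tool_rot: [[0.235, 0.972, -0.006], [0.972, -0.235, 0.0], [-0.001, -0.005, -1.0]]
ft_force: [-8.6, 1.2, 0.4]
grip_width: 0.0249
gripper_force: 99.1
```

```bash
python3 r.py
```

```text
t 12.25 crown rel x,z mm -17.479803133016993 13.362441892596417 y -0.32887571489081724 fx fz -8.643964579080068 0.4263763843596249 along -6.413699602922328 perp(up-fwd) -5.810712337485344 tq [ 0.4877  1.8387 -0.0001] Rz [-0.0056  0.0002 -1.    ]
```

Call:
move_arm:
  plan:
    - [0,0,0,0,0.12,0.08,-1]
    - [0,0,0,0,0.24,0.16,-1]
    - [0,0,0,0,0.36,0.24,-1]
    - [0,0,0,0,0.48,0.32,-1]
    - [0,0,0,0,0.6,0.4,-1]

```text
time_s: 12.75
position: [0.5294, 0.2867, 0.2161]
tool_rot: [[0.235, 0.972, -0.006], [0.972, -0.235, -0.0], [-0.001, -0.005, -1.0]]
ft_force: [-6.7, 2.8, -2.1]
grip_width: 0.0249
gripper_force: 99.0
```

```bash
python3 r.py
```

```text
t 12.75 crown rel x,z mm -11.304896643931091 9.071643778758464 y -0.42151059728077866 fx fz -7.15122054361865 -2.1362680805601313 along -3.5461068939568574 perp(up-fwd) -6.567246186349735 tq [0.3859 1.5929 0.0547] Rz [-0.0056 -0.0001 -1.    ]
```

Call:
move_arm:
  plan:
    - [0,0,0,0,0.1,0.1,-1]
    - [0,0,0,0,0.2,0.2,-1]
    - [0,0,0,0,0.3,0.3,-1]
    - [0,0,0,0,0.4,0.4,-1]
    - [0,0,0,0,0.5,0.5,-1]

```text
time_s: 13.25
position: [0.5347, 0.2853, 0.2106]
tool_rot: [[0.236, 0.972, -0.005], [0.972, -0.236, -0.001], [-0.002, -0.005, -1.0]]
ft_force: [-4.1, 1.6, -6.6]
grip_width: 0.025
gripper_force: 98.4
```

```bash
python3 r.py
```

```text
t 13.25 crown rel x,z mm -5.77178993284896 3.6011914728645844 y -0.5889408628602628 fx fz -4.330316160890965 -6.601825007624787 along 1.6061993090507192 perp(up-fwd) -7.730191153146115 tq [ 0.2379  0.9487 -0.003 ] Rz [-0.0049 -0.0007 -1.    ]
```

Call:
move_arm:
  plan:
    - [0,0,0,0,0.1,0.1,-1]
    - [0,0,0,0,0.2,0.2,-1]
    - [0,0,0,0,0.3,0.3,-1]
    - [0,0,0,0,0.3,0.3,-1]

```text
time_s: 13.65
position: [0.5398, 0.2843, 0.2099]
tool_rot: [[0.237, 0.972, 0.002], [0.972, -0.237, 0.0], [0.001, 0.002, -1.0]]
ft_force: [0.2, 1.0, -0.5]
grip_width: 0.0251
gripper_force: 99.7
```

```bash
python3 r.py
```

```text
t 13.65 crown rel x,z mm -0.66850337265431 2.8552584184445564 y -0.33349305895471626 fx fz -0.046736373451542884 -0.4669008132875183 along 0.2971011246214654 perp(up-fwd) -0.36319633781277116 tq [ 0.0397 -0.0036  0.0419] Rz [ 0.0023  0.0003 -1.    ]
```

The gate has flicked shut: the force vanished. I hold briefly, then pull back along the line.

Call:
move_arm:
  plan:
    - [0,0,0,0,0,0,-1]
    - [0,0,0,0,0,0,-1]
    - [0,0,0,0,-0.2,-0.2,-1]
    - [0,0,0,0,-0.4,-0.4,-1]
    - [0,0,0,0,-0.6,-0.6,-1]

```text
time_s: 14.15
position: [0.5329, 0.286, 0.2157]
tool_rot: [[0.236, 0.972, 0.0], [0.972, -0.236, 0.0], [0.0, 0.0, -1.0]]
ft_force: [-0.1, 0.1, -1.1]
grip_width: 0.0249
gripper_force: 99.7
```

Call:
move_arm:
  plan:
    - [0,0,0,0,-0.15,-0.15,-1]
    - [0,0,0,0,-0.3,-0.3,-1]
    - [0,0,0,0,-0.45,-0.45,-1]
    - [0,0,0,0,-0.6,-0.6,-1]
    - [0,0,0,0,-0.6,-0.6,-1]

```text
time_s: 14.65
position: [0.5272, 0.2874, 0.2216]
tool_rot: [[0.236, 0.972, 0.0], [0.972, -0.236, 0.0], [0.0, 0.0, -1.0]]
ft_force: [-0.5, -0.6, -1.7]
grip_width: 0.0248
gripper_force: 99.7
```

```bash
python3 r.py
```

```text
t 14.65 crown rel x,z mm -13.615114654628623 14.599349114169463 y -0.29373637946594666 fx fz -0.2892992865231405 -1.6985607824283107 along 0.9964983602196437 perp(up-fwd) -1.4056293348055289 tq [-0.0073  0.0348  0.0186] Rz [ 0.0004  0.0001 -1.    ]
```

Call:
move_arm:
  plan:
    - [0,0,0,0,-0.1,-0.1,-1]
    - [0,0,0,0,-0.2,-0.2,-1]
    - [0,0,0,0,-0.3,-0.3,-1]
    - [0,0,0,0,-0.3,-0.3,-1]

```text
time_s: 15.05
position: [0.5243, 0.288, 0.2243]
tool_rot: [[0.236, 0.972, 0.0], [0.972, -0.236, -0.0], [-0.0, 0.0, -1.0]]
ft_force: [0.4, -0.2, -2.1]
grip_width: 0.0248
gripper_force: 99.5
```

```bash
python3 r.py
```

```text
t 15.05 crown rel x,z mm -16.53800191877548 17.319311956693202 y -0.34298073615976943 fx fz 0.4257156399473645 -2.0725201413598984 along 1.766519461965238 perp(up-fwd) -1.164466630237334 tq [-0.0374 -0.0792  0.0163] Rz [ 0.0001 -0.     -1.    ]
```

Call:
move_arm:
  plan:
    - [0,0,0,0,-0.1,-0.1,-1]
    - [0,0,0,0,-0.15,-0.15,-1]
    - [0,0,0,0,-0.2,-0.2,-1]
    - [0,0,0,0,-0.2,-0.2,-1]

```text
time_s: 15.45
position: [0.5236, 0.2881, 0.2249]
tool_rot: [[0.237, 0.972, 0.001], [0.972, -0.237, -0.001], [-0.001, 0.001, -1.0]]
ft_force: [9.0, 0.3, -14.3]
grip_width: 0.0248
gripper_force: 99.0
```

```bash
python3 r.py
```

```text
t 15.45 crown rel x,z mm -17.246959339952564 17.872210473510396 y -0.473219945937843 fx fz 8.688125571210826 -14.348134464692631 along 16.289095684563993 perp(up-fwd) -4.002230670157152 tq [-0.0735 -1.7759  0.039 ] Rz [ 0.0012 -0.0009 -1.    ]
```

Bearing at about 15 N. I hold it.

Call:
move_arm:
  plan:
    - [0,0,0,0,0,0,-1]
    - [0,0,0,0,0,0,-1]
    - [0,0,0,0,0,0,-1]
    - [0,0,0,0,0,0,-1]
    - [0,0,0,0,0,0,-1]

```text
time_s: 15.95
position: [0.5236, 0.2881, 0.2249]
tool_rot: [[0.237, 0.972, 0.001], [0.972, -0.237, -0.001], [-0.001, 0.001, -1.0]]
ft_force: [9.1, -0.4, -13.5]
grip_width: 0.0249
gripper_force: 99.0
```

Call:
move_arm:
  plan:
    - [0,0,0,0,0.1,0.1,-1]
    - [0,0,0,0,0.2,0.2,-1]
    - [0,0,0,0,0.5,0.5,-1]
    - [0,0,0,0,0.8,0.8,-1]
    - [0,0,0,0,1.1,1.1,-1]

```text
time_s: 16.45
position: [0.5332, 0.2859, 0.2152]
tool_rot: [[0.236, 0.972, -0.0], [0.972, -0.236, 0.0], [0.0, -0.0, -1.0]]
ft_force: [0.2, -0.3, -1.8]
grip_width: 0.0249
gripper_force: 100.7
```

Call:
move_arm:
  plan:
    - [0,0,0,0,0.2,0.2,-1]
    - [0,0,0,0,0.4,0.4,-1]
    - [0,0,0,0,0.6,0.6,-1]
    - [0,0,0,0,0.7,0.7,-1]
    - [0,0,0,0,0.7,0.7,-1]

```text
time_s: 16.95
position: [0.54, 0.2842, 0.2082]
tool_rot: [[0.236, 0.972, -0.0], [0.972, -0.236, -0.0], [-0.0, -0.0, -1.0]]
ft_force: [-0.8, 0.5, -1.2]
grip_width: 0.0248
gripper_force: 100.7
```

```bash
python3 r.py
```

```text
t 16.95 crown rel x,z mm -0.41986005183539954 1.1535491657102825 y -0.4312929698593764 fx fz -0.856203629997292 -1.1971373749506227 along 0.24107656299182495 perp(up-fwd) -1.4519313486870706 tq [-0.0207 -0.0034 -0.0215] Rz [-0.0002 -0.0001 -1.    ]
```

Call:
move_arm:
  plan:
    - [0,0,0,0,0,0.1,-1]
    - [0,0,0,0,0,0.2,-1]
    - [0,0,0,0,0,0.3,-1]
    - [0,0,0,0,0,0.3,-1]

```text
time_s: 17.35
position: [0.5398, 0.2843, 0.2052]
tool_rot: [[0.236, 0.972, -0.0], [0.972, -0.236, -0.0], [-0.0, -0.0, -1.0]]
ft_force: [-0.4, -0.4, -1.8]
grip_width: 0.0253
gripper_force: 100.7
```

```bash
python3 r.py
```

```text
t 17.35 crown rel x,z mm -0.6280794436425992 -1.8126963867154677 y -0.3983338021951419 fx fz -0.25628005922182495 -1.8418632128867878 along 1.1211766000916468 perp(up-fwd) -1.4836113356089315 tq [0.0151 0.0455 0.0392] Rz [-0.0003 -0.0001 -1.    ]
```

Call:
move_arm:
  plan:
    - [0,0,0,0,0,0.05,-1]
    - [0,0,0,0,0,0.1,-1]
    - [0,0,0,0,0,0.1,-1]

```text
time_s: 17.65
position: [0.5399, 0.2842, 0.2043]
tool_rot: [[0.236, 0.972, -0.0], [0.972, -0.236, -0.0], [-0.0, -0.0, -1.0]]
ft_force: [-0.1, 0.2, -2.0]
grip_width: 0.0253
gripper_force: 100.7
```

```bash
python3 r.py
```

```text
t 17.65 crown rel x,z mm -0.5554000580864299 -2.7318786304932896 y -0.401996565066822 fx fz -0.12156741612922241 -1.9524948368966992 along 1.294661195085078 perp(up-fwd) -1.466583483717678 tq [-0.0121 -0.0128  0.0919] Rz [-0.0001 -0.     -1.    ]
```

Call:
move_arm:
  plan:
    - [0,0,0,0,0,0.05,-1]
    - [0,0,0,0,0,0.1,-1]
    - [0,0,0,0,0,0.1,-1]

```text
time_s: 17.95
position: [0.5399, 0.2843, 0.2035]
tool_rot: [[0.236, 0.972, 0.0], [0.972, -0.236, 0.0], [0.0, 0.0, -1.0]]
ft_force: [-0.3, -0.0, -0.4]
grip_width: 0.0251
gripper_force: 101.0
```

```bash
python3 r.py
```

```text
t 17.95 crown rel x,z mm -0.48797674476772435 -3.484155337502709 y -0.3362836116479524 fx fz -0.2498080524761006 -0.3872852467490781 along 0.09721105632892278 perp(up-fwd) -0.4504929921306341 tq [-0.0466 -0.0189 -0.0213] Rz [ 0.0004  0.0001 -1.    ]
```

The bar now carries the stick's weight. I ease the grip and release slowly.

Call:
move_arm:
  plan:
    - [0,0,0,0,0,0,-1]
    - [0,0,0,0,0,0,-1]
    - [0,0,0,0,0,0,-1]
  squeeze: 20

```text
time_s: 18.25
position: [0.5399, 0.2843, 0.2035]
tool_rot: [[0.236, 0.972, 0.0], [0.972, -0.236, 0.0], [0.0, 0.0, -1.0]]
ft_force: [0.7, -0.2, 0.2]
grip_width: 0.0248
gripper_force: 101.0
```

Call:
move_arm:
  plan:
    - [0,0,0,0,0,0,-0.4]
    - [0,0,0,0,0,0,-0.37]
    - [0,0,0,0,0,0,-0.34]
    - [0,0,0,0,0,0,-0.3]
    - [0,0,0,0,0,0,-0.25]

```text
time_s: 18.75
position: [0.5399, 0.2843, 0.2033]
tool_rot: [[0.236, 0.972, 0.0], [0.972, -0.236, 0.0], [0.0, 0.0, -1.0]]
ft_force: [0.3, -0.7, -0.3]
grip_width: 0.0318
gripper_force: 0.0
```

Call:
move_arm:
  plan:
    - [0,0,0,0,0,0,-0.15]
    - [0,0,0,0,0,0,0]
    - [0,0,0,0,0,0,0.15]
    - [0,0,0,0,0,0,0.3]
    - [0,0,0,0,0,0,0.3]

```text
time_s: 19.25
position: [0.5399, 0.2842, 0.2034]
tool_rot: [[0.236, 0.972, 0.0], [0.972, -0.236, 0.0], [0.0, 0.0, -1.0]]
ft_force: [0.9, -0.7, 0.4]
grip_width: 0.0558
gripper_force: 0.0
```

```bash
python3 r.py
python3 - <<'E'
from h import *
s=env.get_image("scene")
cv2.imwrite("pics/e.png",cv2.resize(s["color"][150:270,375:475,::-1],None,fx=5,fy=5,interpolation=3))
E
```

```text
t 19.25 crown rel x,z mm -0.5206599079230838 -3.6498668935967817 y -0.39775173860479873 fx fz 1.0041896376701247 0.4128659161413639 along 0.4181290133694524 perp(up-fwd) 1.0020095914181621 tq [ 0.0222 -0.0106 -0.0208] Rz [ 0.  0. -1.]
```

View pics/e.png

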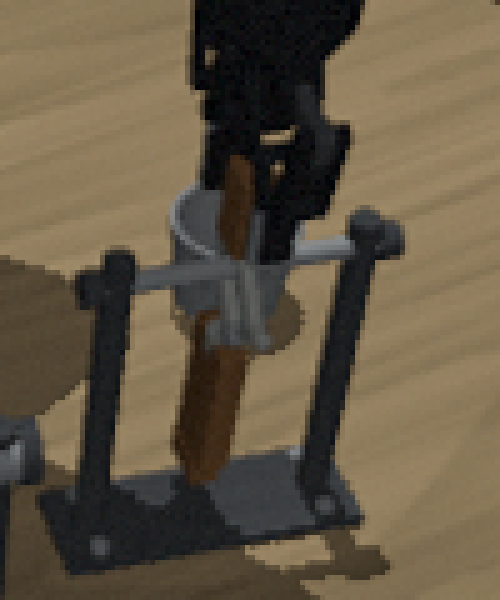

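The stick hangs on the bar, parallel to the posts, and the fingers are clear of the grip. I withdraw straight up.

Call:
move_arm:
  plan:
    - [0,0,0,0,0,-0.5,0.5]
    - [0,0,0,0,0,-2,0.5]
    - [0,0,0,0,0,-4,0.5]
    - [0,0,0,0,0,-7,0.5]
    - [0,0,0,0,0,-10,0.5]

```text
time_s: 19.8
position: [0.5397, 0.2842, 0.3047]
tool_rot: [[0.236, 0.972, -0.0], [0.972, -0.236, -0.0], [-0.0, -0.0, -1.0]]
ft_force: [0.2, 0.6, 0.9]
grip_width: 0.064
gripper_force: 0.0
```

Call:
move_arm:
  plan:
    - [0,0,0,0,0,-4,0.5]
    - [0,0,0,0,0,-6,0.5]
    - [0,0,0,0,0,-6,0.5]
    - [0,0,0,0,0,-6,0.5]
    - [0,0,0,0,0,-6,0.5]

```text
time_s: 20.3
position: [0.5397, 0.2842, 0.3619]
tool_rot: [[0.236, 0.972, -0.003], [0.972, -0.236, -0.001], [-0.001, -0.002, -1.0]]
ft_force: [0.6, 0.6, 0.1]
grip_width: 0.0639
gripper_force: 0.0
```

Call:
move_arm:
  plan:
    - [0,0,0,0,0,0,0.5]
    - [0,0,0,0,0,0,0.5]
    - [0,0,0,0,0,0,0.5]
    - [0,0,0,0,0,0,0.5]
    - [0,0,0,0,0,0,0.5]

```text
time_s: 20.8
position: [0.5399, 0.2842, 0.3633]
tool_rot: [[0.236, 0.972, -0.0], [0.972, -0.236, 0.0], [0.0, -0.0, -1.0]]
ft_force: [0.5, -0.4, -0.2]
grip_width: 0.0639
gripper_force: 0.0
```

Run:
```python
from h import *
I=[env.get_image("scene") for _ in range(8)]
print([int(cv2.absdiff(I[0]["color"][150:270,375:475],i["color"][150:270,375:475]).max()) for i in I])
cv2.imwrite("pics/f.png",cv2.resize(I[-1]["color"][150:270,375:475,::-1],None,fx=5,fy=5,interpolation=3))
```

```text
[0, 14, 14, 13, 14, 14, 14, 14]
```

View pics/f.png

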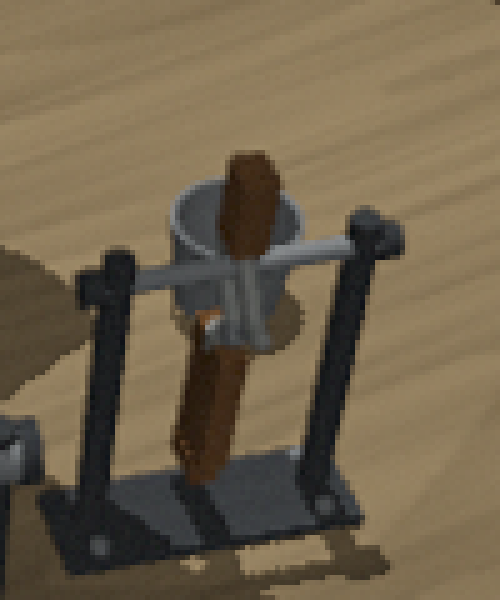

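The stick hangs upright from the slim bar, with grip at (425,191) and foot at (416,246). It is still, with only image noise between frames. I hand in.

```bash
python3 -c "
from rig import env; print(env.close_job())"
```

```text
the job is handed in; nothing more can be done
None
```

The larger stick is clipped on the slim bar, its catch was proved with a pull of about 15 N, and I handed the job in with it hanging upright and still; the hand-in returned no verdict.

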